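Swap a sold piece in the showcase at the flea-market stall

TASK

The brass compass in the flat showcase is sold, and the blue bonbonniere is to take its place. Lift the porcelain horse and the blue tumbler off the glass and stand both in the wooden tray, slide the glass pane wide open, stand the compass in the middle of the red velvet pad, set the bonbonniere in the middle of the ivory plinth where the compass was, then slide the pane fully shut and stand the horse and the tumbler back where they stood on the glass. Set every piece down gently and upright, and leave the black enamel box in the case where it is.

Things in the scene. Friction and masses are not known exactly. Their poses are not given: they have to be found in the camera images.
- horse: White porcelain horse figurine, grey mane and tail, 190 g, facing its own +x. Base 74 (x) x 40 (y) x 8 mm; 96 mm tall. Grip its barrel across y: 26 mm wide, 46 mm long, 42 to 68 mm above the underside. Origin: centre of the underside. Starts on the showcase's fixed glass, in the pane's way; comes back to that spot (which way it faces is not judged).
- tumbler: Cobalt-blue cut-glass tumbler with pale facets, open at the top, 62 mm tall, 50 mm across at the rim, 46 at the foot, 160 g. Origin: centre of its underside, z up. Starts beside the horse on the showcase's fixed glass, in the pane's way, and comes back to the spot where it stood.
- compass: The sold piece: round brass compass, 44 mm across, 30 mm tall, white dial with a red needle on top, 140 g. Origin: centre of its underside, z up. At the start it stands on the ivory plinth inside the showcase under the sliding pane.
- bonbonniere: The piece that replaces it: round light-blue porcelain box with a white band and domed lid (one solid piece) and small gilt knob, 42 mm across, 32 mm tall (36 with the knob), straight wall up to 27 mm, 110 g. Origin: centre of its underside, z up. Starts on the table beside the velvet pad, on its far side.
- seat: Ivory velvet plinth, round, 58 mm across, 6 mm tall, fixed on the green felt floor of the showcase. Origin: centre of its underside, 12 mm above the table; its top is 6 mm above the origin. The showcase is a fixed dark wooden frame, 230 (x) x 340 (y) mm, walls 70 mm tall, 200 x 320 mm inside, felt floor 12 mm above the table.
- enamel_box: Small black enamel box with gilt line and gilt diamond, 58 x 38 x 22 mm, 120 g, loose on the felt floor of the showcase beside the plinth, about 100 mm from it centre to centre; leave it alone. Origin: centre of its underside.
- tray: Light wooden tray lined with grey felt, fixed to the table, 200 (its x) x 120 (its y) mm outside, 188 x 108 mm inside; rim 18 mm above the table, inner floor 6 mm above it. Origin: centre of its underside. The side area for the horse and the tumbler.
- pad: Round wine-red velvet pad with a gilt cord, 110 mm across, flat top 14 mm above the table, fixed. Origin: centre of its underside.
- pane (a joint): How far the showcase's sliding glass pane is open, in m: 0 shut, 0.15 end stop. It slides level along +y of point pane_handle, just above the fixed glass; 1.5 N friction, light drag, stays where left. Fixed glass: the case's +y half, top 60 mm above the table. Sliding pane: the -y half when shut, top at 65 mm; open, it uncovers 150 mm of that half and lies over the fixed glass.
- pane_handle (a point): Top centre of the upright brass bar on the sliding pane: 60 mm long (its x), 10 mm thick (its y, the sliding direction), top 93 mm above the table and 28 mm above the pane; a foot 20 mm wide covers the lowest 6 mm (foot top 71 mm above the table). Shut, it lies 115 mm towards -y from the case's middle, 45 mm from the end wall. Moves with the pane; x, y are the case's axes, z up.

How it is judged:
By the outcome, as a careful person would: the job done as asked, in the order asked, and still so for the second after the job is handed in, with the robot touching nothing.
It also fails if it takes over 134 s, if anything falls off the work surface, if the arm or the gripper's body presses on something with over 40 N, if the wrist force passes 120 N, or if a joint passes its speed limit or range.

ROBOT

A 6-joint arm with a two-finger parallel gripper is mounted at the origin on the work surface. World frame = base frame: x ahead of the robot, y to its left, z up, the work surface at z = 0. Lengths are in m, angles in rad, forces in N, time in s.
With the tool pointing down it reaches from about 0.325 to 0.85 m from the base axis. Payload 15.5 kg.
Tool frame: the origin (TCP) lies where the fingers leave the gripper's body, on its centre line; the fingertips stand 78 mm ahead of it and the grasp point (between the pads) lies 60 mm ahead of it; z points along the fingers, y is the line along which they close (so a half turn about z gives the same grasp; the last joint's range is limited). The gripper opens to 91 mm and grips with 3 to 60 N. Pads are 32 mm wide; open, the fingers measure 118 mm over their backs; the gripper's body (76 mm by 178 mm) begins 60 mm behind the grasp point.
Start: joints at [-1.435, 0.494, 1.345, -0, 1.302, -0.096], TCP at [0.144, -0.608, 0.292] pointing down, gripper open.
Joint ranges: [-2.91, 2.91], [-0.82, 2.16], [0.22, 2.67], [-1.22, 4.37], [0.12, 2.79], [-3.08, 3.08]. Speed limits (rad/s): [1.89, 1.89, 2.57, 3.01, 3.01, 3.01].

INTERFACE

Orientations are given as a unit quaternion [w, x, y, z].
In Python, from bench import monitor, capture, ticket, find_in gives the robot as it stands.
- The arm moves only by the shell command python3 -m jog 'ROWS' [FORCE]. ROWS is JSON, one flat list of numbers, 5 for each row, row after row: the finger opening in cm, from 0 to 9.12, then the shift along the world's x, y, z in cm, then the turn about the world's z in degrees. In form: [gripper, x, y, z, turn, gripper, x, y, z, turn, ...]. A call has 1 to 20 rows; each row shifts and turns the commanded pose from where the row before left it; what a row does not reach is not made up. A row lasts 1/10 s, in which the tool goes at most 50 mm and 8.59 degrees, less where a joint would pass 70% of its speed; a pose out of reach is approached as far as the arm can. A call with a gripper value outside its range is refused whole. The fingers move at their own pace and stop on an object; FORCE is the grip in N (left out, the last holds). Time passes only in rows, so rows that do not move let the fingers close. It gives the time, the measured TCP pose, the force, the opening and the grip force at its end, in the units of the state.
- monitor.observe(): the state, without advancing time (a new reading comes with each control period).
- capture(name): name is "side" or "top"; returns a dict with "img" (420x560x3 uint8, blue, green, red), "mtx" (3x3 intrinsics, pixels), "k1" (the pictures are not rectified: a ray, as slopes to the right and down, at radius r is drawn at 1 + k1 r^2 times it, then the intrinsics apply), "cam_to_world" (4x4, takes a point from camera to world coordinates). Camera axes: x right, y down, z forward; pixel columns grow to the right and rows downward; lengths in m; the calibration is good to about 2 mm. A picture is of the moment at which its call begins. There is no depth.
- ticket.sign_off(): hands the job in; it is judged then, once.
Trained networks look in the newest picture that a camera, given by its name, has taken for a name from the list of things; names that differ only in an ending like _2 or _b are one class to them, and where a whole thing is asked for, a point or a joint stands for the part that bears it (a point fixed in the world has none). Each returns a list of dicts, best first, with "confidence" (0 to 1); they miss things now and then, are a little off and sometimes report something else, mostly with a low value. They report only what shows in the picture. A call takes as long as a camera call.
- find_in(camera, name): "bbox" ([left, top, right, bottom] in pixels, round what is visible of it).
The state is a dict: "t": time; "joints": joint angles; "qd": joint speeds; "joint_efforts": joint torques, N m; "ee_pos": TCP position; "tcp_rot": TCP orientation; "ft_force": force on the tool from outside, world axes, zero at the start; "ft_torque": the same for the moment, N m; "gripper_width": finger opening in m; "grip_force": force on a finger pad.
Only numpy, scipy, OpenCV 4.12 (cv2) and the standard library are available. Lean on these libraries where they do the work, as an engineer would, in place of code of your own. Each camera call takes 0.05 s, during which the arm holds its last target. There are 200 camera calls.

## Working session

There is one attempt and no reset: what is moved stays moved. The work goes in short steps, Python scripts to look and compute and a shell command to move; the robot and the scene stay as the last step left them, time stands still between calls to the robot, and variables do not carry over. Pictures are saved under pics/ and viewed, at most 14 in all, crops included, and the job is handed in when it is done.

```bash
mkdir -p pics; ls; cat > h.py <<'E'
import numpy as np, cv2
from bench import monitor, capture, ticket, find_in
def ray(c,u,v):
    p=np.array([[[u,v]]],float)
    d=np.array([c["k1"],0,0,0,0.])
    x,y=cv2.undistortPoints(p,c["mtx"],d)[0,0]
    T=c["cam_to_world"]; return T[:3,3],T[:3,:3]@np.array([x,y,1.])
def onz(c,u,v,z):
    o,d=ray(c,u,v); return o+d*(z-o[2])/d[2]
def proj(c,P):
    T=np.linalg.inv(c["cam_to_world"]); r,_=cv2.Rodrigues(T[:3,:3])
    return cv2.projectPoints(np.array(P,float).reshape(-1,1,3),r,T[:3,3],c["mtx"],np.array([c["k1"],0,0,0,0.]))[0].reshape(-1,2)
E
python3 - <<'E'
from h import *
for n in ("top","side"):
    c=capture(n); c={k:(np.array(v) if k!="k1" else v) for k,v in c.items()}
    cv2.imwrite(f"pics/{n}0.png",c["img"]); np.save(f"pics/{n}0.npy",c,allow_pickle=True)
    print(n,c["cam_to_world"].round(3).tolist(),c["mtx"].round(1).tolist(),c["k1"])
    for o in "horse tumbler compass bonbonniere seat enamel_box tray pad pane pane_handle".split():
        for f in find_in(n,o)[:2]:
            b=f["bbox"]; print(o,np.round(b,1).tolist(),round(f["confidence"],2), onz(c,(b[0]+b[2])/2,(b[1]+b[3])/2,0.0).round(3).tolist())
print(monitor.observe())
E
```

```text
pics
top [[-0.017, -0.995, 0.098, 0.468], [-1.0, 0.016, -0.012, 0.004], [0.01, -0.098, -0.995, 0.891], [0.0, 0.0, 0.0, 1.0]] [[408.0, 0.0, 287.8], [0.0, 408.0, 212.9], [0.0, 0.0, 1.0]] 0.010505855724058152
horse [225.2, 208.0, 248.6, 257.3] 0.66 [0.514, 0.105, 0.0]
horse [99.2, 206.0, 167.5, 306.5] 0.16 [0.466, 0.329, 0.0]
tumbler [225.2, 169.8, 253.6, 197.4] 0.62 [0.622, 0.099, 0.0]
compass [225.8, 205.8, 247.7, 254.4] 0.72 [0.519, 0.106, 0.0]
bonbonniere [428.0, 193.6, 451.0, 213.3] 0.97 [0.571, -0.341, 0.0]
seat [271.1, 166.6, 353.6, 268.6] 0.22 [0.544, -0.06, 0.0]
tray [99.1, 205.9, 166.0, 306.6] 0.95 [0.466, 0.33, 0.0]
pad [417.7, 234.1, 473.5, 284.4] 0.6 [0.448, -0.348, 0.0]
pane_handle [272.5, 166.3, 359.0, 263.6] 0.61 [0.55, -0.068, 0.0]
pane_handle [100.7, 204.6, 164.8, 306.6] 0.2 [0.468, 0.33, 0.0]
side [[0.978, -0.151, 0.146, 0.399], [-0.21, -0.741, 0.637, -0.683], [0.012, -0.654, -0.757, 0.898], [0.0, 0.0, 0.0, 1.0]] [[470.7, 0.0, 287.4], [0.0, 470.7, 209.5], [0.0, 0.0, 1.0]] -0.0039461230339907566
horse [241.1, 160.5, 279.8, 200.2] 0.72 [0.523, 0.188, 0.0]
tumbler [287.7
[... 412 characters left out ...]
, 0.0]
{'t': 1.1, 'joints': array([-1.43454411e+00,  4.93571965e-01,  1.34551426e+00, -1.58490662e-07,
        1.30249075e+00, -9.55242756e-02]), 'qd': array([-0.00056977, -0.00044033,  0.00062335, -0.00074337, -0.00085486,
       -0.00065132]), 'joint_efforts': array([-3.06835500e-03, -8.78707981e+01, -3.82257271e+01,  7.08078803e-02,
        4.37786384e-02,  5.59762566e-05]), 'ee_pos': array([ 0.14355459, -0.60828642,  0.29222757]), 'tcp_rot': array([7.83741354e-06, 9.93292466e-01, 1.15629045e-01, 8.31968805e-08]), 'ft_force': array([-0.14582686,  1.1059511 , -0.62921723]), 'ft_torque': array([-0.00484521, -0.06758767, -0.00656246]), 'grip_force': 0.0, 'gripper_width': 0.09111940289210622}
```

View pics/top0.png

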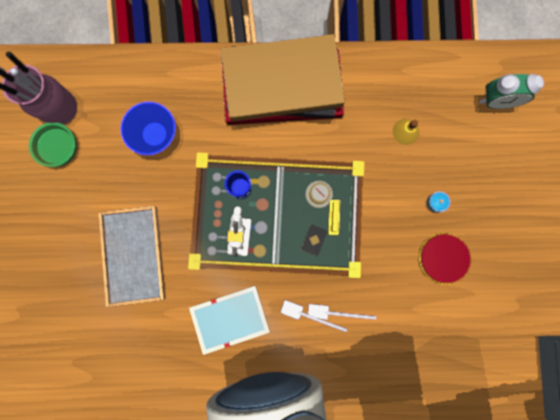

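View pics/side0.png

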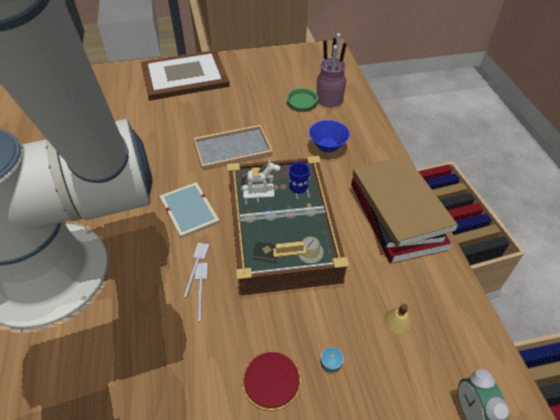

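The top view shows the case corners (202,160), (358,168), (355,270) and (194,262). The handle is at (334,217), the compass at (319,193), the enamel box at (314,239), the horse at (238,235), the tumbler at (238,184) and the tray at (132,256). The pad is at (445,259) and the bonbonniere at (440,202). The side view agrees. Next I'll enlarge the case for detail.

```bash
python3 - <<'E'
from h import *
c=np.load("pics/top0.npy",allow_pickle=True).item(); s=np.load("pics/side0.npy",allow_pickle=True).item()
a=cv2.resize(c["img"][150:280,185:370],None,fx=4,fy=4,interpolation=cv2.INTER_CUBIC); cv2.imwrite("pics/topcase.png",a)
b=cv2.resize(s["img"][150:300,220:360],None,fx=4,fy=4,interpolation=cv2.INTER_CUBIC); cv2.imwrite("pics/sidecase.png",b)
# yellow/brass colour blobs in top
P=[onz(c,u,v,.07) for u,v in ((202,160),(358,168),(355,270),(194,262))]
print(np.round(P,3).tolist())
print("handle",onz(c,334,217,.093).round(3))
def blob(cc,lo,hi,roi):
    x0,y0,x1,y1=roi; m=cv2.inRange(cv2.cvtColor(cc["img"],cv2.COLOR_BGR2HSV)[y0:y1,x0:x1],lo,hi)
    n,l,st,ce=cv2.connectedComponentsWithStats(m); i=1+np.argmax(st[1:,4]); 
    pts=np.argwhere(l==i)[:,::-1].astype(np.float32); return ce[i]+[x0,y0],st[i]+[x0,y0,0,0,0],cv2.minAreaRect(pts)
for nm,lo,hi,rt,rs,z in (("pad",(165,120,60),(180,255,255),(400,220,490,300),(230,340,310,415),.014),("bonb",(90,100,100),(110,255,255),(420,185,460,220),(315,340,345,380),.03),("handle",(20,150,120),(35,255,255),(320,190,345,245),(270,235,308,260),.093),("tray",(0,0,80),(180,60,255),(95,200,170,310),(190,120,275,172),.006)):
    for cc,r in ((c,rt),(s,rs)):
        q=blob(cc,lo,hi,r); print(nm,q[0].round(1),q[1],onz(cc,*q[0],z).round(3),np.round(q[2][1],1),round(q[2][2],1))
E
```

```text
[[0.66, 0.168, 0.07], [0.638, -0.151, 0.07], [0.432, -0.138, 0.07], [0.453, 0.183, 0.07]]
handle [ 0.536 -0.096  0.093]
pad [445.3 258.2] [ 422  235   48   47 1760] [ 0.451 -0.342  0.014] [46. 47.] 90.0
pad [271.2 379.6] [ 244  353   55   54 2301] [ 0.45  -0.348  0.014] [53. 54.] 90.0
bonb [438.9 201.6] [429 193  20  18 281] [ 0.571 -0.328  0.03 ] [17. 19.] 90.0
bonb [331.8 357.2] [322 348  20  20 295] [ 0.571 -0.335  0.03 ] [19. 19.] 90.0
handle [333.8 217.3] [329 200  11  35 338] [ 0.536 -0.095  0.093] [34. 10.] 90.0Traceback (most recent call last):
  File "<stdin>", line 15, in <module>
  File "<stdin>", line 11, in blob
    return _wrapfunc(a, 'argmax', axis=axis, out=out, **kwds)
    return bound(*args, **kwds)
ValueError: attempt to get argmax of an empty sequence
```

View pics/topcase.png

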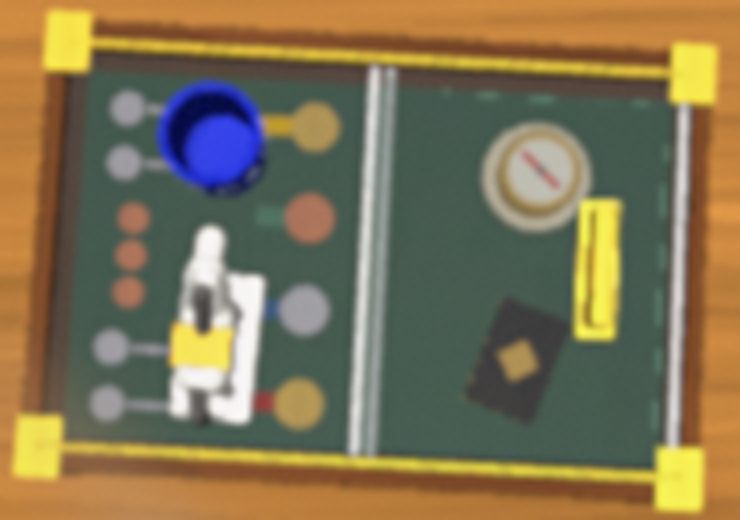

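View pics/sidecase.png

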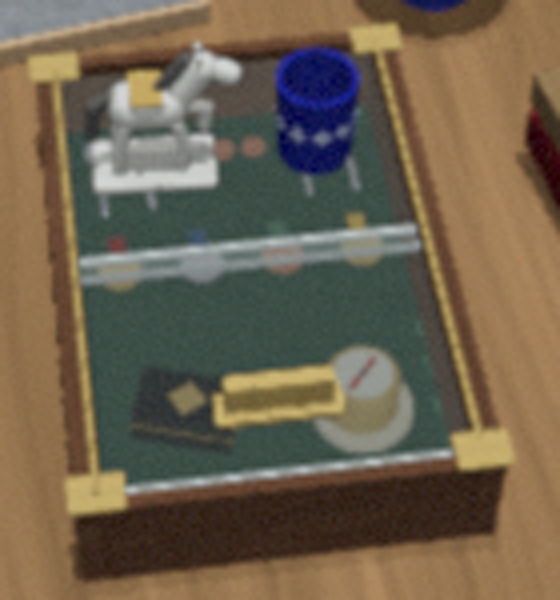

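The crops show the case turned about -3.8°. The horse base's right edge runs (265,278) to (248,425) in the top crop, the tumbler rim is at (212,137), the compass dial at (540,172), the plinth at (537,177) and the handle at (598,270). Now I'll convert these to positions.

```bash
python3 - <<'E'
from h import *
c=np.load("pics/top0.npy",allow_pickle=True).item(); s=np.load("pics/side0.npy",allow_pickle=True).item()
T=lambda U,V,z:onz(c,185+U/4-.4,150+V/4-.4,z)
S=lambda U,V,z:onz(s,220+U/4-.4,150+V/4-.4,z)
yaw=np.radians(-3.85); R=np.array([[np.cos(yaw),-np.sin(yaw)],[np.sin(yaw),np.cos(yaw)]])
C=np.mean([T(U,V,.07) for U,V in ((68,41),(694,73),(679,479),(38,447))],0); print("caseT",C.round(4))
C2=np.mean([S(U,V,.07) for U,V in ((54,67),(375,38),(482,449),(95,493))],0); print("caseS",C2.round(4))
def pr(n,p): print(n,p.round(4),"case",((p-C)[:2]@R).round(4))
pr("handle",T(598,268,.093)); pr("handleS",S(282,382,.093)); pr("expect",np.append(C[:2]+R@[0,-.115],0))
pr("compass",T(540,172,.048)); pr("compassS",S(362,372,.048)); pr("seat",T(537,178,.018));pr("seatS",S(362,407,.018))
pr("tumbRim",T(212,137,.122)); pr("tumbRimS",S(318,80,.122))
a,b=T(265,278,.068),T(248,425,.068); d=(a-b)[:2]; print("horse len",np.hypot(*d),"yaw",np.degrees(np.arctan2(d[1],d[0])))
d/=np.hypot(*d); pr("horse",np.append(((a+b)/2)[:2]+.02*np.array([-d[1],d[0]]),.068))
pr("hS front edge mid top",S(156,178,.068)); pr("box",T(518,362,.034))
t=[T((u-185)*4,(v-150)*4,.018) for u,v in ((101,210),(154.5,207),(162,301),(107,305))]; print(np.round(t,3).tolist(),np.mean(t,0))
E
```

```text
caseT [0.5464 0.0161 0.07  ]
caseS [0.5458 0.0154 0.07  ]
handle [ 0.5372 -0.096   0.093 ] case [-0.0016 -0.1124]
handleS [ 0.5386 -0.1035  0.093 ] case [ 0.0003 -0.1199]
expect [ 0.5387 -0.0987  0.    ] case [-0.    -0.115]
compass [ 0.5919 -0.0728  0.048 ] case [ 0.0514 -0.0856]
compassS [ 0.5921 -0.0734  0.048 ] case [ 0.0515 -0.0862]
seat [ 0.5931 -0.0738  0.018 ] case [ 0.0526 -0.0866]
seatS [ 0.5929 -0.0762  0.018 ] case [ 0.0525 -0.0889]
tumbRim [0.6002 0.0898 0.122 ] case [0.0488 0.0772]
tumbRimS [0.6013 0.0865 0.122 ] case [0.05  0.074]
horse len 0.07426993796423889 yaw -7.034017599818341
horse [0.5027 0.0938 0.068 ] case [-0.0489  0.0746]
hS front edge mid top [0.5014 0.0777 0.068 ] case [-0.0491  0.0584]
box [ 0.4936 -0.06    0.034 ] case [-0.0476 -0.0795]
[[0.567, 0.394, 0.018], [0.572, 0.28, 0.018], [0.373, 0.261, 0.018], [0.367, 0.376, 0.018]] [0.4696025  0.32772569 0.018     ]
```

```bash
python3 -m jog '[9,1.8,3.52,0,-1.0,9,1.8,3.52,0,-1.0,9,1.8,3.52,0,-1.0,9,1.8,3.52,0,-1.0,9,1.8,3.52,0,-1.0,9,1.8,3.52,0,-1.0,9,1.8,3.52,0,-1.0,9,1.8,3.52,0,-1.0,9,1.8,3.52,0,-1.0,9,1.8,3.52,0,-1.0,9,1.8,3.52,0,-1.0,9,1.8,3.52,0,-1.0,9,1.8,3.52,0,-1.0,9,1.8,3.52,0,-1.0,9,1.8,3.52,0,-1.0,9,1.8,3.52,0,-1.0,9,1.8,3.52,0,-1.0,9,1.8,3.52,0,-1.0,9,1.8,3.52,0,-1.0,9,1.8,3.52,0,-1.0]' 15
```

```text
t: 3.1
ee_pos: [0.5041, 0.0975, 0.2924]
tcp_rot: [-0.0, 0.998, -0.059, 0.0]
ft_force: [0.9, -0.8, 0.7]
gripper_width: 0.0899
grip_force: 0.0
```

```bash
python3 -m jog '[6,-0.1,-0.1,-2,0,6,0,0,-3,0,6,0,0,-3,0,6,0,0,-2.5,0,6,0,0,-1.2,0,6,0,0,0,0]' 15
cat > look.py <<'E'
import sys
from h import *
# look.py cam outname u0 v0 u1 v1 scale  : crop with projected grasp point marks
cam,out=sys.argv[1:3]; u0,v0,u1,v1,f=map(int,sys.argv[3:8])
c=capture(cam); st=monitor.observe(); e=np.array(st["ee_pos"]); q=st["tcp_rot"]
y=2*np.arctan2(q[2],q[1])-np.pi/2; d=np.array([np.cos(y),np.sin(y),0]); w=st["gripper_width"]/2
im=cv2.resize(c["img"][v0:v1,u0:u1],None,fx=f,fy=f,interpolation=cv2.INTER_CUBIC)
for P,col in ((e-[0,0,.06],(0,255,0)),(e-[0,0,.078]+d*w,(255,0,255)),(e-[0,0,.078]-d*w,(255,255,0))):
    p=(proj(c,P)[0]+.4-[u0,v0])*f; cv2.drawMarker(im,tuple(int(i) for i in p),col,cv2.MARKER_CROSS,14,1)
cv2.imwrite("pics/"+out,im)
E
python3 look.py side s1.png 200 100 360 230 5
```

```text
t: 3.7
ee_pos: [0.5021, 0.0947, 0.1742]
tcp_rot: [0.0, 0.998, -0.059, -0.001]
ft_force: [-0.1, 0.6, -0.5]
gripper_width: 0.0603
grip_force: 0.0
```

View pics/s1.png

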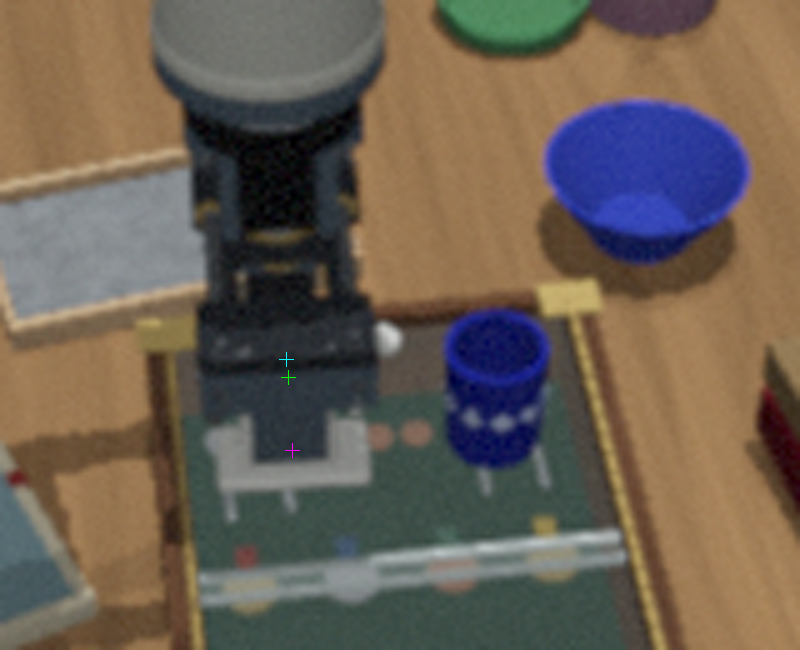

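The near fingertip is at (290,460), centred on the horse base (295,460) and within 2 mm of its projected mark. I'll close the gripper.

```bash
python3 -m jog '[5,0,0,0,0,4,0,0,0,0,3.2,0,0,0,0,2.8,0,0,0,0,2,0,0,0,0,2,0,0,0,0,2,0,0,0,0,2,0,0,0,0]' 12; python3 -m jog '[2,0,0,0.5,0,2,0,0,1.5,0,2,0,0,2,0]'
```

```text
t: 4.55
ee_pos: [0.5027, 0.0947, 0.1754]
tcp_rot: [0.0, 0.998, -0.059, 0.0]
ft_force: [-0.6, -1.0, 6.0]
gripper_width: 0.0261
grip_force: 12.0
t: 4.85
ee_pos: [0.5021, 0.0947, 0.2152]
tcp_rot: [0.0, 0.998, -0.059, -0.001]
ft_force: [-0.8, 0.3, -1.2]
gripper_width: 0.026
grip_force: 12.0
```

```bash
python3 -m jog '[2,-0.5,1.5,1,0,2,-1.1,3.2,0,0,2,-1.5,4.5,0,0,2,-1.5,4.5,0,0,2,-1.5,4.5,0,0,2,-1.1,3.2,0,0,2,-0.5,1.5,0,0,2,0,0,-1,0,2,0,0,-3,0,2,0,0,-3,0,2,0,0,-1.5,0,2,0,0,-0.8,0,2,0,0,-0.5,0,2,0,0,-0.3,0,2,0,0,0,0]'; python3 -m jog '[2,0,0,-0.15,0,2,0,0,-0.1,0,2,0,0,0,0]'
```

```text
t: 6.35
ee_pos: [0.4259, 0.3236, 0.1245]
tcp_rot: [-0.0, 0.998, -0.059, 0.0]
ft_force: [-0.2, -0.1, -1.6]
gripper_width: 0.0259
grip_force: 12.0
t: 6.65
ee_pos: [0.4256, 0.3238, 0.1219]
tcp_rot: [-0.0, 0.998, -0.059, 0.0]
ft_force: [-0.5, -0.3, -2.5]
gripper_width: 0.0259
grip_force: 12.0
```

```bash
python3 -m jog '[2,0,0,-0.05,0,2,0,0,-0.05,0,2,0,0,0,0]'; python3 -m jog '[2.6,0,0,0,0,2.9,0,0,0,0,3.3,0,0,0,0,4,0,0,0,0,4.5,0,0,0,0,5,0,0,0.5,0,6,0,0,2,0,6,0,0,4,0,6,0,0,5,0,9,1.5,-4,1,0,9,2.5,-5,0,0,9,2.5,-5,0,0,9,2.0,-5,0,0,9,1.5,-4,0,0,9,0,-0.7,0,0,9,0,0,0,0]'
```

```text
t: 6.95
ee_pos: [0.4256, 0.3238, 0.1213]
tcp_rot: [-0.0, 0.998, -0.059, 0.0]
ft_force: [-3.4, -1.9, 11.7]
gripper_width: 0.0259
grip_force: 12.0
t: 8.55
ee_pos: [0.5189, 0.0997, 0.2459]
tcp_rot: [0.0, 0.998, -0.06, -0.0]
ft_force: [-0.5, 0.9, -0.6]
gripper_width: 0.0902
grip_force: 0.0
```

```bash
python3 -m jog '[9,2.5,-0.3,0,0,9,3.2,-0.5,0,0,9,2.5,-0.3,0,0,8,0,0,-1.5,0,8,0,0,-3,0,8,0,0,-2.5,0,8,0,0,-1.4,0,8,0,0,-0.4,0,8,0,0,0,0]' 12; python3 look.py side s2.png 220 90 380 220 5
```

```text
t: 9.45
ee_pos: [0.6008, 0.0905, 0.1579]
tcp_rot: [-0.0, 0.998, -0.058, -0.0]
ft_force: [1.0, -0.3, 0.5]
gripper_width: 0.08
grip_force: 0.0
```

View pics/s2.png

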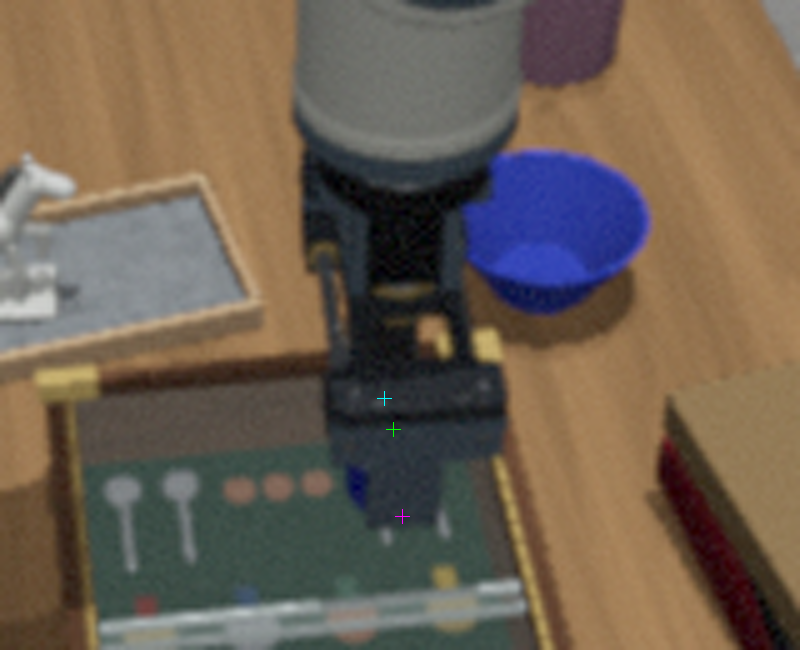

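The horse stands upright in the tray at (30,240). The tumbler's left edge at 347 puts its centre near 403, the same column as the finger (402). I'll close the gripper.

```bash
python3 -m jog '[6.5,0,0,0,0,6,0,0,0,0,5.6,0,0,0,0,5.3,0,0,0,0,5.0,0,0,0,0,4,0,0,0,0,4,0,0,0,0,4,0,0,0,0]'; python3 -m jog '[4,0,0,0.5,0,4,0,0,1.5,0,4,0,0,2,0,4,0,0,1,0,4,-0.5,1.5,0,0,4,-1,3.2,0,0,4,-1.5,4.5,0,0,4,-1.5,4.5,0,0,4,-1.5,4.5,0,0,4,-1.2,3.6,0,0,4,-0.6,2,0,0,4,0,0.4,0,0,4,-0.2,0,-2,0,4,0,0,-3,0,4,0,0,-3,0,4,0,0,-1.2,0,4,0,0,-0.5,0,4,0,0,0,0]'
```

```text
t: 10.3
ee_pos: [0.6009, 0.0898, 0.1578]
tcp_rot: [0.0, 0.998, -0.059, 0.0]
ft_force: [-0.6, -2.1, 3.2]
gripper_width: 0.0481
grip_force: 12.0
t: 12.1
ee_pos: [0.521, 0.3317, 0.1107]
tcp_rot: [0.0, 0.998, -0.059, -0.0]
ft_force: [-0.0, -0.4, -2.9]
gripper_width: 0.0485
grip_force: 12.0
```

```bash
python3 -m jog '[4,0,0,-0.3,0,4,0,0,-0.2,0,4,0,0,-0.1,0,4,0,0,-0.07,0,4,0,0,-0.05,0,4,0,0,0,0]'
```

```text
t: 12.7
ee_pos: [0.521, 0.3319, 0.1038]
tcp_rot: [-0.0, 0.998, -0.059, 0.0]
ft_force: [-1.7, -0.3, 2.5]
gripper_width: 0.0484
grip_force: 12.0
```

```bash
python3 -m jog '[5,0,0,0,0,5.4,0,0,0,0,6,0,0,0,0,6.5,0,0,0,0,7,0,0,0,0,7,0,0,0.5,0,7,0,0,2.5,0,7,0,0,4,0,7,0,0,4,0,7,0,0,4,0,7,0.2,-4.5,0,0.4,7,0.2,-4.8,0,0.4,7,0.2,-4.8,0,0.4,7,0.2,-4.8,0,0.4,7,0.2,-4.8,0,0.4,7,0.2,-4.8,0,0.4,7,0.2,-4.8,0,0.5,7,0.2,-4.8,0,0,7,0.1,-3,0,0,7,0,-1.2,0,0]'; python3 -m jog '[4,0,-0.6,0,0,4,0,0,0,0]'; python3 look.py top t1.png 60 120 370 330 2
```

```text
t: 14.7
ee_pos: [0.5379, -0.0939, 0.2539]
tcp_rot: [0.0, 0.999, -0.035, 0.0]
ft_force: [1.1, 0.6, -0.1]
gripper_width: 0.07
grip_force: 0.0
t: 14.9
ee_pos: [0.5378, -0.0968, 0.2536]
tcp_rot: [-0.0, 0.999, -0.033, 0.0]
ft_force: [0.1, 0.4, 0.2]
gripper_width: 0.0568
grip_force: 0.0
```

View pics/t1.png

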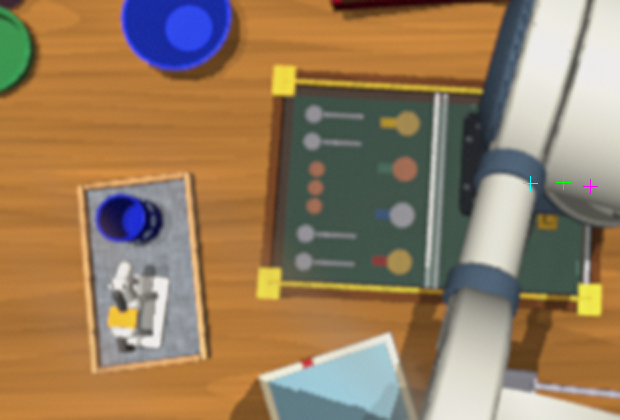

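The tumbler (125,218) and the horse (135,310) both stand in the tray. Next I'll go down to the handle.

```bash
python3 -m jog '[4.5,0,-0.15,-3,0,4.5,0,0,-3,0,4.5,0,0,-2.5,0,4.5,0,0,-1,0,4.5,0,0,-0.5,0,4.5,0,0,0,0]' 20; python3 -m jog '[3,0,0,0,0,2,0,0,0,0,1.5,0,0,0,0,1,0,0,0,0,0.5,0,0,0,0,0.5,0,0,0,0]'
```

```text
t: 15.55
ee_pos: [0.5381, -0.0981, 0.1537]
tcp_rot: [-0.0, 0.999, -0.033, 0.0]
ft_force: [1.0, -0.4, 0.6]
gripper_width: 0.0447
grip_force: 0.0
t: 16.15
ee_pos: [0.538, -0.0988, 0.1538]
tcp_rot: [0.0, 0.999, -0.033, 0.0]
ft_force: [-1.1, -1.3, 6.0]
gripper_width: 0.0102
grip_force: 20.0
```

```bash
python3 -m jog '[0.5,0.03,0.5,0,0,0.5,0.07,1,0,0,0.5,0.1,1.5,0,0,0.5,0.13,2,0,0,0.5,0.13,2,0,0,0.5,0.13,2,0,0,0.5,0.13,2,0,0,0.5,0.1,1.5,0,0,0.5,0.07,1,0,0,0.5,0.05,0.7,0,0,0.5,0.03,0.4,0,0,0.5,0.02,0.2,0,0,0.5,0,0,0,0]'; python3 -m jog '[0.5,0.01,0.1,0,0,0.5,0.01,0.1,0,0,0.5,0,0,0,0]'
```

```text
t: 17.45
ee_pos: [0.548, 0.0495, 0.1538]
tcp_rot: [-0.0, 0.999, -0.033, 0.0]
ft_force: [-0.5, 0.9, 7.4]
gripper_width: 0.0098
grip_force: 20.0
t: 17.75
ee_pos: [0.5481, 0.0499, 0.1538]
tcp_rot: [0.001, 0.999, -0.033, 0.0]
ft_force: [-0.9, -16.8, 9.1]
gripper_width: 0.01
grip_force: 20.0
```

```bash
python3 -m jog '[1.5,0,0,0,0,3,0,0,0,0,4,0,0,0,0,4.5,0,0,1,0,4.5,0,0,3,0,5,1.0,-2.5,1,0,5,1.2,-3.5,0,0,5,1.2,-3.5,0,0,6,0.8,-2.2,0,0,6.5,0.25,-0.65,0,0,6.5,0,0,0,0]' 12; python3 look.py side s3.png 220 150 380 280 5
```

```text
t: 18.85
ee_pos: [0.5926, -0.0726, 0.2038]
tcp_rot: [-0.0, 0.999, -0.034, 0.0]
ft_force: [0.6, 0.5, -0.3]
gripper_width: 0.0645
grip_force: 0.0
```

View pics/s3.png

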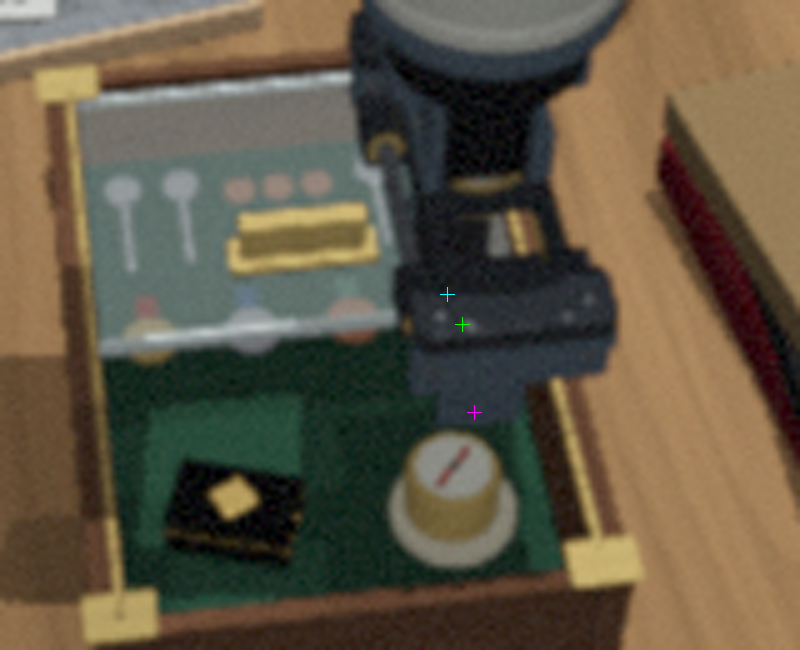

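The pane is open, with its edge around (250,335). The compass dial centre is at (452,465), the plinth ellipse at (453,513) and the box is undisturbed. I'll remeasure without glass in the way.

```bash
python3 - <<'E'
from h import *
c=capture("side")
S=lambda U,V,z:onz(c,220+U/5-.4,150+V/5-.4,z).round(4)
print(S(452,465,.048),S(453,507,.018),find_in("side","compass")[:1])
e=np.array([.5926,-.0726,.1258])+.032*np.array([.067,-.998,0]); p=(proj(c,e)[0]+.4-[220,150])*5; print(p)
E
```

```text
[ 0.5918 -0.0733  0.048 ] [ 0.5933 -0.0753  0.018 ] [{'bbox': [300.6, 235.7, 319.6, 259.7], 'confidence': 0.59}]
[485.73863778 410.65054399]
```

```bash
python3 -m jog '[6.5,0,-0.1,-2,0,6.5,0,0,-3,0,6.5,0,0,-3,0,6.5,0,0,-1.5,0,6.5,0,0,-0.6,0,6.5,0,0,-0.3,0,6.5,0,0,0,0]'; python3 -m jog '[6,0,0,0,0,5.5,0,0,0,0,5.2,0,0,0,0,4.9,0,0,0,0,4.6,0,0,0,0,4,0,0,0,0,4,0,0,0,0,4,0,0,0,0]'
```

```text
t: 19.7
ee_pos: [0.5927, -0.0728, 0.1]
tcp_rot: [0.0, 0.999, -0.033, 0.0]
ft_force: [0.1, 0.7, 0.7]
gripper_width: 0.0651
grip_force: 0.0
t: 20.5
ee_pos: [0.5925, -0.0733, 0.0997]
tcp_rot: [0.0, 0.999, -0.033, 0.0]
ft_force: [-1.5, -2.9, 4.3]
gripper_width: 0.0432
grip_force: 12.0
```

```bash
python3 -m jog '[4,0,0,0.5,0,4,0,0,1.5,0,4,0,0,3,0,4,0,0,3,0,4,0,0,1.5,0,4,-1,-1.9,0,0,4,-2,-3.8,0,0,4,-2.2,-4.2,0,0,4,-2.2,-4.2,0,0,4,-2.2,-4.2,0,0,4,-2.2,-4.2,0,0,4,-1.6,-3.1,0,0,4,-0.8,-1.5,0,0,4,0,0,-1,0,4,0,0,-3,0,4,0,0,-2.5,0,4,0,0,0,0]'; python3 look.py side s4.png 220 300 360 420 5
```

```text
t: 22.2
ee_pos: [0.4497, -0.3417, 0.1266]
tcp_rot: [-0.002, 0.999, -0.033, -0.002]
ft_force: [0.7, 0.4, -1.3]
gripper_width: 0.0432
grip_force: 12.0
```

View pics/s4.png

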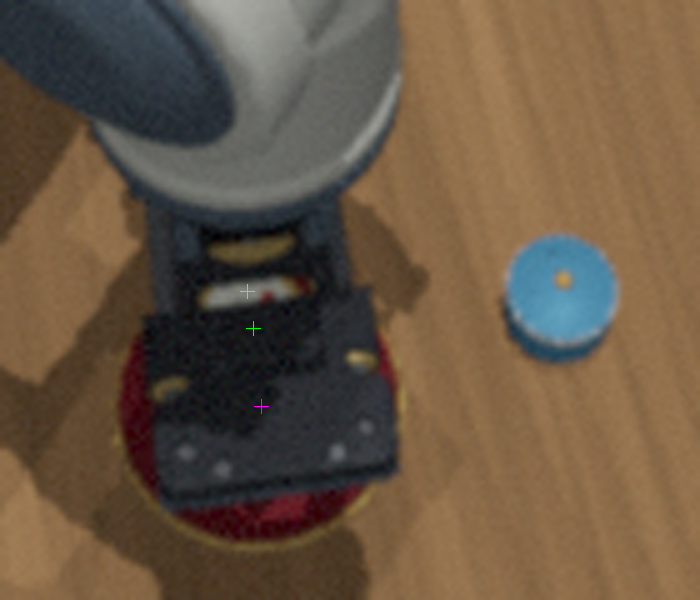

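The compass hangs over the pad (rim from 118 to 400 across, bottom at 545), and the bonbonniere knob is at (563,280). I'll lower it.

```bash
python3 -m jog '[4,0.05,-0.2,-1,0,4,0,0,-1,0,4,0,0,-0.5,0,4,0,0,-0.3,0,4,0,0,-0.15,0,4,0,0,-0.1,0,4,0,0,0,0]'; python3 -m jog '[4,0,0,-0.05,0,4,0,0,-0.05,0,4,0,0,0,0]'
```

```text
t: 22.95
ee_pos: [0.451, -0.3462, 0.0991]
tcp_rot: [0.0, 0.999, -0.033, 0.0]
ft_force: [-0.2, 0.0, -0.9]
gripper_width: 0.043
grip_force: 12.0
t: 23.25
ee_pos: [0.451, -0.3462, 0.0981]
tcp_rot: [0.0, 0.999, -0.033, 0.0]
ft_force: [-1.1, -1.2, -2.4]
gripper_width: 0.0438
grip_force: 12.0
```

```bash
python3 -m jog '[4,0,0.15,-0.1,0,4,0,0,-0.05,0,4,0,0,-0.05,0,4,0,0,0,0]'; python3 -m jog '[4,0,0,-0.05,0,4,0,0,0,0]'
```

```text
t: 23.65
ee_pos: [0.451, -0.3446, 0.0959]
tcp_rot: [-0.0, 0.999, -0.033, -0.0]
ft_force: [0.4, -1.2, -1.4]
gripper_width: 0.0432
grip_force: 12.0
t: 23.85
ee_pos: [0.451, -0.3447, 0.0957]
tcp_rot: [0.0, 0.999, -0.033, 0.0]
ft_force: [-1.1, -0.1, 2.2]
gripper_width: 0.0433
grip_force: 12.0
```

```bash
python3 -m jog '[4.6,0,0,0,0,5,0,0,0,0,5.5,0,0,0,0,6.2,0,0,0,0,6.5,0,0,0.5,0,6.5,0,0,2,0,6.5,0,0,3,0,6.5,0,0,3,0,6.5,2,0.2,0,0,6.5,4,0.4,0,0,6.5,4,0.4,0,0,6.5,2,0.35,0,0,6.5,0,0,0,0]'; python3 - <<'E'
from h import *
c=capture("side"); cv2.imwrite("pics/s5.png",cv2.resize(c["img"][300:420,220:360],None,fx=5,fy=5,interpolation=cv2.INTER_CUBIC))
d=capture("top")
hsv=lambda i:cv2.cvtColor(i,cv2.COLOR_BGR2HSV)
for k,cc,r in (("side",c,(230,340,310,415)),("top",d,(400,220,490,300))):
    m=cv2.inRange(hsv(cc["img"]),(165,120,60),(180,255,255)); x0,y0,x1,y1=r; 
    p=np.argwhere(m[y0:y1,x0:x1]>0)[:,::-1].astype(np.float32)
    e=cv2.fitEllipse(cv2.convexHull(p)); u,v=np.array(e[0])+[x0,y0]; print(k,"pad",onz(cc,u,v,.014).round(4),np.round(e[1],1))
    f=find_in(k,"compass"); 
    if f:
        b=f[0]["bbox"]; print(k,"compass",f[0]["confidence"],onz(cc,(b[0]+b[2])/2,(b[1]+b[3])/2,.029).round(4))
    f=find_in(k,"bonbonniere")
    if f:
        b=f[0]["bbox"]; print(k,"bonb",f[0]["confidence"],onz(cc,(b[0]+b[2])/2,(b[1]+b[3])/2,.016).round(4))
E
```

```text
t: 25.15
ee_pos: [0.5733, -0.3305, 0.1807]
tcp_rot: [0.0, 0.999, -0.032, 0.001]
ft_force: [-0.8, -1.1, -0.2]
gripper_width: 0.065
grip_force: 0.0
side pad [ 0.45   -0.3478  0.014 ] [53.8 54.5]
side compass 0.6 [ 0.4484 -0.346   0.029 ]
side bonb 0.61 [ 0.5698 -0.342   0.016 ]Traceback (most recent call last):
  File "<stdin>", line 8, in <module>
cv2.error: OpenCV(4.12.0) /io/opencv/modules/imgproc/src/shapedescr.cpp:356: error: (-215:Assertion failed) n >= 0 && (depth == CV_32F || depth == CV_32S) in function 'fitEllipseNoDirect'
```

View pics/s5.png

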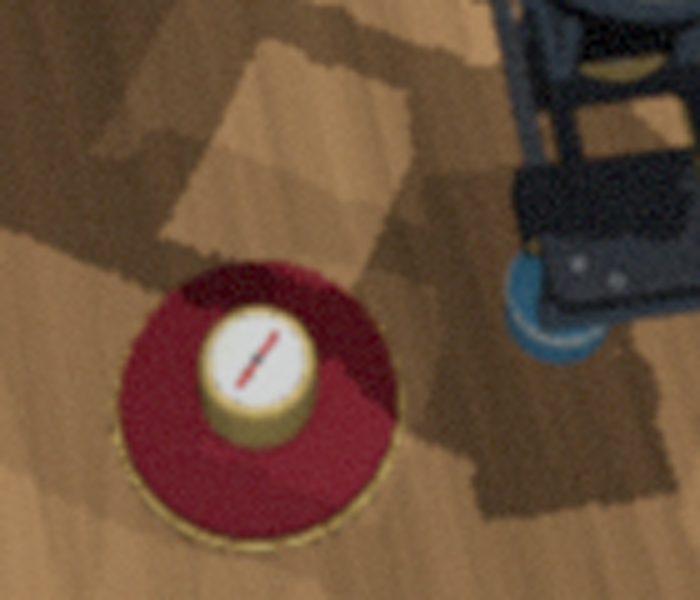

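The compass stands on the pad with its dial at (258,360) and the pad's centre at (259,400). I'll compare both in the same camera, along with the bonbonniere from its earlier knob (563,280) and lid.

```bash
python3 - <<'E'
from h import *
c=np.load("pics/side0.npy",allow_pickle=True).item()
S=lambda U,V,z:onz(c,220+U/5-.4,300+V/5-.4,z).round(4)
print("dial",S(258,358,.044),"pad",S(259,400,.014),"knob",S(563,278,.036),"foot",S(557,333,.0), "band", S(562,298,.027))
E
```

```text
dial [ 0.4513 -0.3438  0.044 ] pad [ 0.4504 -0.3479  0.014 ] knob [ 0.5717 -0.3339  0.036 ] foot [ 0.5706 -0.3405  0.    ] band [ 0.571  -0.3379  0.027 ]
```

```bash
python3 -m jog '[6.5,0,-0.3,-2,0,6.5,0,0,-3,0,6.5,0,0,-2.5,0,6.5,0,0,-1.5,0,6.5,0,0,-0.6,0,6.5,0,0,-0.3,0,6.5,0,0,0,0]'; python3 -m jog '[6,0,0,0,0,5.5,0,0,0,0,5,0,0,0,0,4.7,0,0,0,0,4.4,0,0,0,0,3.8,0,0,0,0,3.8,0,0,0,0,3.8,0,0,0,0]'
```

```text
t: 26.05
ee_pos: [0.5711, -0.3344, 0.0822]
tcp_rot: [0.0, 0.999, -0.033, 0.0]
ft_force: [-0.3, 0.5, -0.0]
gripper_width: 0.0651
grip_force: 0.0
t: 26.85
ee_pos: [0.571, -0.3341, 0.0816]
tcp_rot: [-0.0, 0.999, -0.033, 0.0]
ft_force: [-0.0, 1.7, 3.3]
gripper_width: 0.0413
grip_force: 12.0
```

```bash
python3 -m jog '[3.8,0,0,0.5,0,3.8,0,0,1.5,0,3.8,0,0,3,0,3.8,0,0,3,0,3.8,0,0,3,0,3.8,0.1,1.5,0.8,0,3.8,0.3,3.5,0,0,3.8,0.4,4.5,0,0,3.8,0.4,4.5,0,0,3.8,0.4,4.5,0,0,3.8,0.3,4,0,0,3.8,0.2,2.5,0,0,3.8,0.08,0.98,0,0,3.8,0,0,-2,0,3.8,0,0,-3,0,3.8,0,0,-2.5,0,3.8,0,0,-1,0,3.8,0,0,0,0]'; python3 look.py side s6.png 220 150 380 280 5
```

```text
t: 28.65
ee_pos: [0.5921, -0.0745, 0.1135]
tcp_rot: [-0.0, 0.999, -0.034, -0.001]
ft_force: [0.7, -0.0, -1.1]
gripper_width: 0.0419
grip_force: 12.0
```

View pics/s6.png

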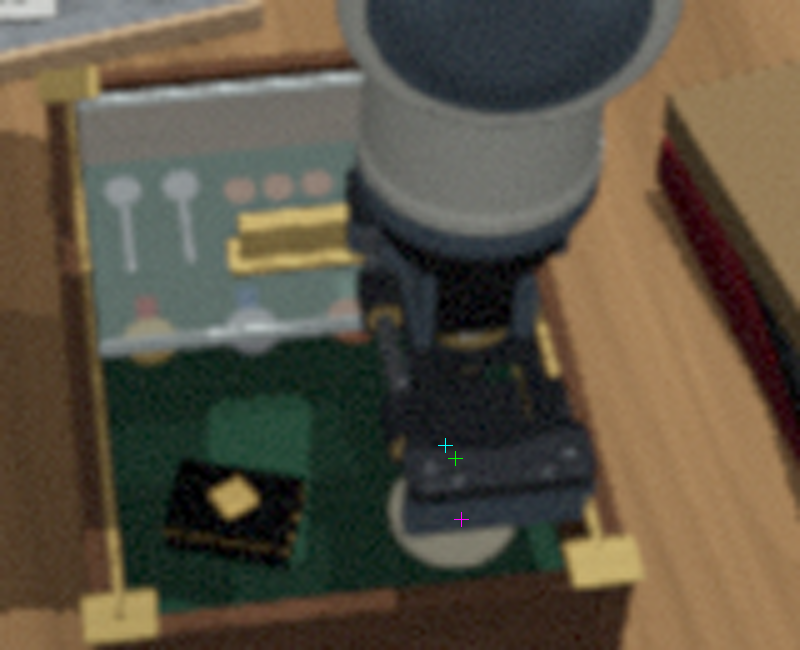

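The bonbonniere hangs above the plinth, whose visible rim is centred at column 453. The grasp point projects to column 455. I'll lower it.

```bash
python3 -m jog '[3.8,0,0,-0.5,0,3.8,0,0,-0.5,0,3.8,0,0,-0.2,0,3.8,0,0,-0.1,0,3.8,0,0,-0.05,0,3.8,0,0,0,0]'; python3 -m jog '[3.8,0,0,-0.05,0,3.8,0,0,-0.05,0,3.8,0,0,-0.05,0,3.8,0,0,0,0]'
```

```text
t: 29.3
ee_pos: [0.5928, -0.0743, 0.1011]
tcp_rot: [-0.0, 0.999, -0.033, 0.0]
ft_force: [1.2, -0.3, 0.2]
gripper_width: 0.0415
grip_force: 12.0
t: 29.7
ee_pos: [0.5928, -0.0744, 0.0996]
tcp_rot: [0.0, 0.999, -0.033, 0.0]
ft_force: [-0.2, 0.1, -0.1]
gripper_width: 0.0418
grip_force: 12.0
```

```bash
python3 -m jog '[3.8,0,0,-0.05,0,3.8,0,0,0,0]'; python3 -m jog '[4.3,0,0,0,0,4.7,0,0,0,0,5.2,0,0,0,0,6,0,0,0,0,6.3,0,0,0,0,6.3,0,0,1,0,6.3,0,0,3,0,5,0,0,3,0,4.5,0,0,3,0,4.5,-0.8,2.2,0,0,4.5,-1.2,3.5,0,0,4.5,-1.2,3.5,0,0,4.5,-0.8,2.2,0,0,4.5,-0.47,1.03,0,0,4.5,0,0,0,0]' 20; python3 look.py side s7.png 220 150 380 280 5
```

```text
t: 29.9
ee_pos: [0.5928, -0.0744, 0.0995]
tcp_rot: [0.0, 0.999, -0.033, 0.0]
ft_force: [-3.9, -0.0, 8.8]
gripper_width: 0.0413
grip_force: 12.0
t: 31.4
ee_pos: [0.5477, 0.0508, 0.1996]
tcp_rot: [-0.0, 0.999, -0.033, 0.0]
ft_force: [0.2, -0.1, -0.6]
gripper_width: 0.0453
grip_force: 0.0
```

View pics/s7.png

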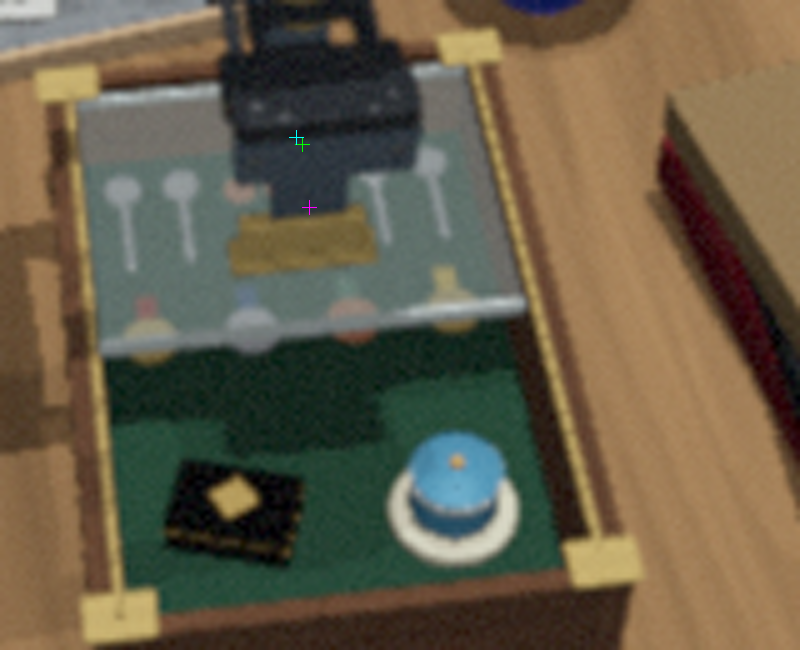

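The bonbonniere stands upright at (457,485), concentric with the plinth (454,500). The handle is directly below the gripper, so I'll grip it and slide the pane shut.

```bash
python3 -m jog '[4.5,0,0,-2,0,4.5,0,0,-1.6,0,4.5,0,0,-0.8,0,4.5,0,0,-0.2,0,4.5,0,0,0,0,3,0,0,0,0,2,0,0,0,0,1,0,0,0,0,0.5,0,0,0,0,0.5,0,0,0,0,0.5,0,0,0,0]' 20; python3 -m jog '[0.5,-0.03,-0.5,0,0,0.5,-0.07,-1,0,0,0.5,-0.1,-1.5,0,0,0.5,-0.13,-2,0,0,0.5,-0.13,-2,0,0,0.5,-0.13,-2,0,0,0.5,-0.13,-2,0,0,0.5,-0.1,-1.5,0,0,0.5,-0.07,-1,0,0,0.5,-0.05,-0.7,0,0,0.5,-0.04,-0.5,0,0,0.5,-0.01,-0.15,0,0,0.5,0,-0.1,0,0,0.5,0,0,0,0]'
```

```text
t: 32.55
ee_pos: [0.5481, 0.0496, 0.1532]
tcp_rot: [0.0, 0.999, -0.033, 0.0]
ft_force: [-0.2, -6.2, 4.1]
gripper_width: 0.0102
grip_force: 20.0
t: 33.95
ee_pos: [0.5379, -0.1002, 0.1532]
tcp_rot: [-0.0, 0.999, -0.034, 0.0]
ft_force: [0.1, 5.9, 6.0]
gripper_width: 0.0097
grip_force: 20.0
```

```bash
python3 -m jog '[0.5,0,-0.1,0,0,0.5,0,-0.1,0,0,0.5,0,0,0,0]'
```

```text
t: 34.25
ee_pos: [0.5379, -0.1005, 0.1531]
tcp_rot: [-0.002, 0.999, -0.034, 0.0]
ft_force: [2.9, 24.0, 8.1]
gripper_width: 0.0097
grip_force: 20.0
```

```bash
python3 -m jog '[0.5,0,0.15,0,0,1.5,0,0,0,0,3,0,0,0,0,4.5,0,0,0,0,4.5,0,0,1,0,4.5,0,0,4,0,6,0,0,4,0,6,0,0,1,0,6,-0.6,2.3,0,-0.5,6,-1.2,4.5,0,-0.5,6,-1.2,4.5,0,-0.5,6,-1.2,4.5,0,-0.5,6,-1.2,4.5,0,-0.5,6,-1.2,4.5,0,-0.4,6,-1.2,4.5,0,0,6,-1.2,4.5,0,0,6,-1.2,4.5,0,0,6,-0.7,2.8,0,0,6,-0.3,1.2,0,0,6,0,0,0,0]' 12; python3 - <<'E'
from h import *
for n in ("side","top"):
    c=capture(n)
    for o,z in (("horse",.054),("tumbler",.037)):
        for f in find_in(n,o)[:1]:
            b=f["bbox"]; print(n,o,np.round(b,1),round(f["confidence"],2),onz(c,(b[0]+b[2])/2,(b[1]+b[3])/2,z).round(3))
    if n=="side": cv2.imwrite("pics/s8.png",cv2.resize(c["img"][90:280,190:350],None,fx=3,fy=3,interpolation=cv2.INTER_CUBIC))
E
```

```text
t: 36.25
ee_pos: [0.4258, 0.3238, 0.253]
tcp_rot: [0.0, 0.998, -0.058, 0.0]
ft_force: [0.0, -0.6, -0.0]
gripper_width: 0.06
grip_force: 0.0
side horse [202.6 122.2 232.1 155.4] 0.78 [0.428 0.314 0.054]
side tumbler [240.1 117.3 260.6 150.4] 0.9 [0.522 0.337 0.037]
top horse [116.3 249.4 141.9 294.9] 0.7 [0.435 0.317 0.054]
top tumbler [108.3 220.2 141.8 240.1] 0.75 [0.521 0.334 0.037]
```

View pics/s8.png

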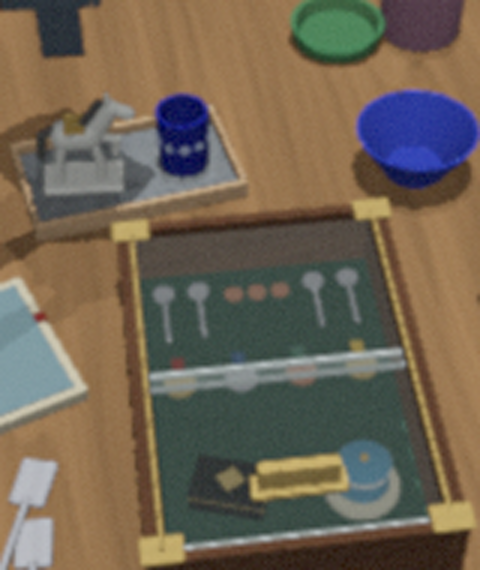

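The pane is shut with the handle at (300,478), and the horse and tumbler stand in the tray. I'll pick up the horse.

```bash
python3 -m jog '[6,0,0,-3,0,6,0,0,-4,0,6,0,0,-3.5,0,6,0,0,-1.7,0,6,0,0,-0.7,0,6,0,0,-0.25,0,6,0,0,0,0,5,0,0,0,0,4,0,0,0,0,3.2,0,0,0,0,2.8,0,0,0,0,2,0,0,0,0,2,0,0,0,0,2,0,0,0,0,2,0,0,0,0]' 12; python3 -m jog '[2,0,0,0.5,0,2,0,0,2,0,2,0,0,4,0,2,0,0,3.5,0,2,0.5,-1.5,0,0,2,1.1,-3.2,0,0,2,1.5,-4.5,0,0,2,1.5,-4.5,0,0,2,1.5,-4.5,0,0,2,1.1,-3.2,0,0,2,0.5,-1.5,0,0,2,0,0,0,0,2,0,0,-2,0,2,0,0,-1.5,0,2,0,0,-0.6,0,2,0,0,-0.2,0,2,0,0,0,0]'
```

```text
t: 38.05
ee_pos: [0.4262, 0.3231, 0.1217]
tcp_rot: [-0.0, 0.998, -0.059, 0.0]
ft_force: [-0.5, 1.3, 5.2]
gripper_width: 0.0259
grip_force: 12.0
t: 39.75
ee_pos: [0.5031, 0.0943, 0.1786]
tcp_rot: [-0.0, 0.998, -0.058, -0.0]
ft_force: [-0.2, -0.6, -1.7]
gripper_width: 0.026
grip_force: 12.0
```

```bash
python3 -m jog '[2,0,0.04,-0.15,0,2,0,0,-0.07,0,2,0,0,-0.05,0,2,0,0,0,0]'; python3 -m jog '[2,0,0,-0.05,0,2,0,0,0,0]'
```

```text
t: 40.15
ee_pos: [0.5032, 0.0944, 0.1759]
tcp_rot: [-0.0, 0.998, -0.059, 0.0]
ft_force: [0.0, 0.9, -0.5]
gripper_width: 0.0259
grip_force: 12.0
t: 40.35
ee_pos: [0.5032, 0.0944, 0.1756]
tcp_rot: [-0.0, 0.998, -0.059, 0.0]
ft_force: [-1.6, 1.3, 4.0]
gripper_width: 0.0259
grip_force: 12.0
```

```bash
python3 -m jog '[2.6,0,0,0,0,2.9,0,0,0,0,3.3,0,0,0,0,4,0,0,0,0,5,0,0,0,0,6,0,0,0.5,0,6,0,0,2.5,0,6,0,0,4,0,8,0,0,2,0,8,0.2,2,0,0,8,0.3,4.5,0,0,8,0.4,4.5,0,0,8,0.4,4.5,0,0,8,0.3,4.5,0,0,8,0.2,2.75,0,0,8,0,1,0,0,8,0,0,0,0]'; python3 -m jog '[8,0,0,-3,0,8,0,0,-4.5,0,8,0,0,-4.5,0,8,0,0,-3,0,8,0,0,-1,0,8,0,0,-0.1,0,8,0,0,0,0]'
```

```text
t: 42.05
ee_pos: [0.5209, 0.3326, 0.2653]
tcp_rot: [0.0, 0.998, -0.058, -0.0]
ft_force: [0.6, -1.0, -0.4]
gripper_width: 0.0801
grip_force: 0.0
t: 42.75
ee_pos: [0.522, 0.3316, 0.1058]
tcp_rot: [-0.0, 0.998, -0.059, 0.001]
ft_force: [-0.0, 0.4, 1.4]
gripper_width: 0.0804
grip_force: 0.0
```

```bash
python3 -m jog '[6.5,0,0,0,0,6,0,0,0,0,5.6,0,0,0,0,5.3,0,0,0,0,5,0,0,0,0,4,0,0,0,0,4,0,0,0,0,4,0,0,0,0]' 12; python3 -m jog '[4,0,0,0.5,0,4,0,0,2,0,4,0,0,4,0,4,0,0,3.5,0,4,0.5,-1.5,0,0,4,1,-3.2,0,0,4,1.5,-4.5,0,0,4,1.5,-4.5,0,0,4,1.5,-4.5,0,0,4,1.2,-3.6,0,0,4,0.6,-1.9,0,0,4,0.2,-0.5,0,0,4,0,0,0,0,4,0,0,-2,0,4,0,0,-1.5,0,4,0,0,-0.5,0,4,0,0,-0.2,0,4,0,0,0,0]'
```

```text
t: 43.55
ee_pos: [0.5212, 0.3318, 0.1044]
tcp_rot: [0.0, 0.998, -0.059, 0.0]
ft_force: [-1.0, -0.5, 4.3]
gripper_width: 0.0481
grip_force: 12.0
t: 45.35
ee_pos: [0.6011, 0.0905, 0.1625]
tcp_rot: [-0.0, 0.998, -0.058, 0.0]
ft_force: [-0.4, -0.1, -1.6]
gripper_width: 0.0489
grip_force: 12.0
```

Target z is 0.1584.

```bash
python3 -m jog '[4,0,-0.04,-0.15,0,4,0,0,-0.1,0,4,0,0,-0.07,0,4,0,0,-0.05,0,4,0,0,0,0]'; python3 -m jog '[4,0,0,-0.05,0,4,0,0,0,0]'
```

```text
t: 45.85
ee_pos: [0.6012, 0.0894, 0.1586]
tcp_rot: [0.0, 0.998, -0.059, 0.0]
ft_force: [-0.1, 0.2, -1.3]
gripper_width: 0.0483
grip_force: 12.0
t: 46.05
ee_pos: [0.6013, 0.0894, 0.1584]
tcp_rot: [0.0, 0.998, -0.059, 0.0]
ft_force: [-1.6, -0.4, 3.5]
gripper_width: 0.0481
grip_force: 12.0
```

Contact. I'll release, retreat upward and aside, and look.

```bash
python3 -m jog '[5,0,0,0,0,5.4,0,0,0,0,6,0,0,0,0,6.8,0,0,0,0,7.5,0,0,0,0,7.5,0,0,0.5,0,7.5,0,0,2.5,0,7.5,0,0,4,0,7.5,0,0,4,0,7.5,-1,3,1,0,7.5,-1.5,4.5,0,0,7.5,-1.5,4.5,0,0,7.5,-1.5,4.5,0,0,7.5,-1.5,4.5,0,0,7.5,-1,2,0,0,7.5,0,0,0,0,7.5,0,0,0,0]'; python3 - <<'E'
from h import *
c=capture("top"); s=capture("side"); c0=np.load("pics/top0.npy",allow_pickle=True).item()["img"]; s0=np.load("pics/side0.npy",allow_pickle=True).item()["img"]
r=lambda i,a:cv2.resize(i[a[1]:a[3],a[0]:a[2]],(400,300),interpolation=cv2.INTER_CUBIC)
A=(185,150,365,285); B=(220,150,360,255)
cv2.imwrite("pics/fin.png",np.vstack([np.hstack([r(c0,A),r(c["img"],A)]),np.hstack([r(s0,B),r(s["img"],B)])]))
for n in ("top","side"):
    for o in ("horse","tumbler","compass","bonbonniere"):
        for f in find_in(n,o)[:1]: print(n,o,np.round(f["bbox"],1),round(f["confidence"],2))
E
```

```text
t: 47.75
ee_pos: [0.521, 0.3196, 0.2784]
tcp_rot: [0.0, 0.998, -0.058, 0.0]
ft_force: [0.4, 1.0, 0.9]
gripper_width: 0.0746
grip_force: 0.0
top horse [225.6 207.2 246.3 254.7] 0.97
top tumbler [226.8 170.  252.2 200.6] 0.74
top compass [436.8 247.8 462.8 269.4] 0.65
side horse [242.9 161.1 280.1 197.6] 0.74
side tumbler [290.5 158.1 309.1 191.9] 0.56
side compass [258.1 362.3 282.3 390.1] 0.98
```

View pics/fin.png

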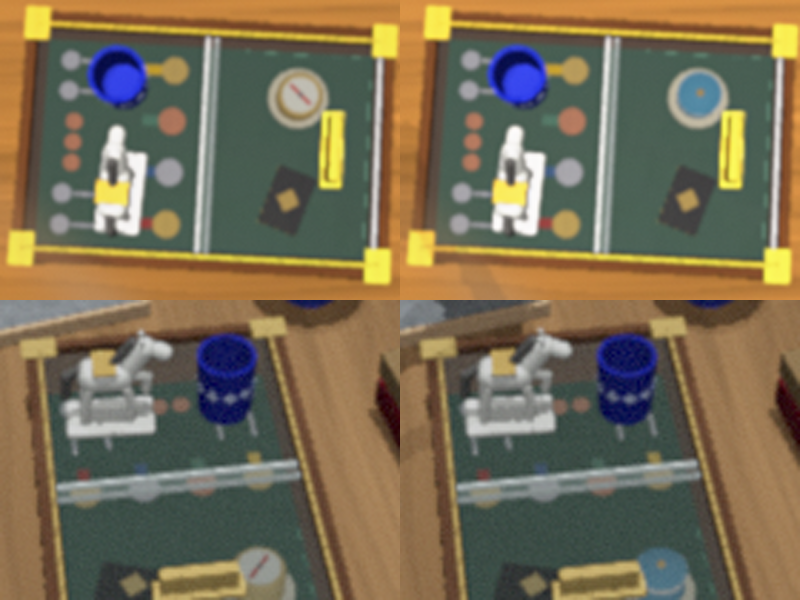

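The before and after views match within a pixel: the horse at (115,190) vs (515,190), the tumbler at (117,75) vs (517,75), and the handle and box unchanged. The bonbonniere sits on the plinth at (700,95). I'll hand the job in.

```bash
python3 -c "from bench import ticket; print(ticket.sign_off())"
```

```text
the job is handed in; nothing more can be done
None
```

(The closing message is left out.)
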